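# Shut the propagator vent and mist the grafted seedlings

### The job

Mist the grafted seedlings in the propagator with the orange vent: with your fingertips push its orange vent slide fully shut, then press the blue button all the way down, keep it down for two seconds and let go. Be gentle, pick nothing up, and leave the grey vent, the other three buttons and the pots, cup and jar just as they are.

Things in the scene. Friction and masses are not known exactly. Their poses are not given: they have to be found in the camera images.
- prop_a: propagator with the orange vent: black base tray 180 x 280 mm (its x, y) with a clear box dome, roof 120 mm high and white vent rail on it up to 124 mm; fixed to the bench; origin at the centre of its underside, z up
- vent_a (a joint): orange vent slide on that roof: m along the propagator's own +y axis, 0 = fully shut (hard stop), 0.06 = fully open (hard stop); slides stiffly with about 2 N of friction and stays where it is left. The black opening seen in the white rail (36 x 54 mm, centred at the propagator's x = 0, y = -0.030) is what it must cover: shut is at the robot's right-hand end, since the propagator's +y points to the robot's left, within 0.13 rad
- tab_a (a point): middle of the top edge of the orange vent tab: an upright tab 32 mm (propagator's x) by 10 mm (its y, the sliding way), 26 mm tall above a 4 mm slide plate 52 x 66 mm; moves with the slide; lies on the propagator's x = 0 line at y = -0.030 + the vent's joint value, top edge at 155 mm above the bench
- prop_b: propagator with the grey vent: black base tray 180 x 280 mm (its x, y) with a clear box dome, roof 120 mm high and white vent rail on it up to 124 mm; fixed to the bench; origin at the centre of its underside, z up
- vent_b (a joint): grey vent slide on that roof: m along the propagator's own +y axis, 0 = fully shut (hard stop), 0.06 = fully open (hard stop); slides stiffly with about 2 N of friction and stays where it is left. The black opening seen in the white rail (36 x 54 mm, centred at the propagator's x = 0, y = -0.030) is what it must cover: shut is at the robot's right-hand end, since the propagator's +y points to the robot's left, within 0.13 rad
- tab_b (a point): middle of the top edge of the grey vent tab: an upright tab 32 mm (propagator's x) by 10 mm (its y, the sliding way), 26 mm tall above a 4 mm slide plate 52 x 66 mm; moves with the slide; lies on the propagator's x = 0 line at y = -0.030 + the vent's joint value, top edge at 155 mm above the bench
- mist_station: grey box 60 x 60 x 40 mm, fixed to the bench, that carries the blue mist button on top; origin at the centre of its underside. The four stations are alike but for the button's colour and stand in a row in front of the propagators
- mist_button (a joint): travel of the blue push button (mist): m, 0 = up, 0.008 = fully down; spring, about 5 N to bottom it; it springs back up
- mist_button_top (a point): centre of the top of the blue button's cap (cap 32 mm across, faces up, 64 mm above the bench when up; a black collar 48 mm across around it is 52 mm high); sinks with the cap as it is pressed
- lamp_button (a joint): travel of the yellow push button (leave alone): m, 0 = up, 0.008 = fully down; spring, about 5 N to bottom it; it springs back up
- lamp_button_top (a point): centre of the top of the yellow button's cap (cap 32 mm across, faces up, 64 mm above the bench when up; a black collar 48 mm across around it is 52 mm high); sinks with the cap as it is pressed
- fan_button (a joint): travel of the green push button (leave alone): m, 0 = up, 0.008 = fully down; spring, about 5 N to bottom it; it springs back up
- fan_button_top (a point): centre of the top of the green button's cap (cap 32 mm across, faces up, 64 mm above the bench when up; a black collar 48 mm across around it is 52 mm high); sinks with the cap as it is pressed
- stop_button (a joint): travel of the red push button (leave alone): m, 0 = up, 0.008 = fully down; spring, about 5 N to bottom it; it springs back up
- stop_button_top (a point): centre of the top of the red button's cap (cap 32 mm across, faces up, 64 mm above the bench when up; a black collar 48 mm across around it is 52 mm high); sinks with the cap as it is pressed
- seedling_pot: loose black pot, 52 mm wide, 50 mm tall, with a seedling up to about 90 mm, standing between the propagators; origin at the centre of its underside
- jar: loose white lidded jar, 60 mm wide, 85 mm tall; origin at the centre of its underside
- pot: loose terracotta pot, 72 mm wide, 75 mm tall; origin at the centre of its underside
- cup: loose green cup, 68 mm wide, 80 mm tall; origin at the centre of its underside
Mind the look-alikes: they are no part of the job. Leave any purple look-alike of the part that bears stop_button alone.

How it is judged:
On the way, in this order (a step that is already met when the one before it is completed fails the run):
1. the orange vent slide is pushed shut (value of joint vent_a below 0.004 m), for 0.2 s.
2. the blue mist button is held down for 1.5 s or more, the vent still shut (value of joint mist_button above 0.0055 m and value of joint vent_a below 0.005 m), for 1.5 s.
At the end, for the whole second after the job is handed in: The orange vent is within 5 mm of fully shut and the blue button is back up (within 1.5 mm); the grey vent is within 4 mm of where it was, the other buttons are up (within 2 mm), and pots, cup and jar are at rest within 15 mm of where they stood (value of joint vent_a below 0.005 m and value of joint mist_button below 0.0015 m and value of joint each of lamp_button, fan_button, stop_button below 0.002 m and distance of tab_b from where it was at the start of the episode below 0.004 m and distance of each of seedling_pot, jar, pot, cup from where it was at the start of the episode below 0.015 m and linear speed of each of seedling_pot, jar, pot, cup below 0.02 m/s); the robot touches nothing.
It fails at once if the mist button is pressed before the orange vent is shut (value of joint mist_button above 0.003 m and value of joint vent_a above 0.006 m).
It fails at once if the grey vent is moved (more than 4 mm) (distance of tab_b from where it was at the start of the episode above 0.004 m).
It fails at once if a yellow, green or red button is pressed (more than 2 mm) (value of joint any of lamp_button, fan_button, stop_button above 0.002 m).
It fails at once if a pot, the cup or the jar is pushed, lifted or carried (more than 15 mm) (distance of any of seedling_pot, jar, pot, cup from where it was at the start of the episode above 0.015 m).
It fails at once if roughness: more than 40 N on a propagator or on the mist button's station (contact force between any of the fingers, the arm and prop_a above 40 N or contact force between any of the fingers, the arm and prop_b above 40 N or contact force between any of the fingers, the arm and mist_station above 40 N).
It also fails if it takes over 59 s, if anything falls off the work surface, if the arm or the gripper's body presses on something with over 40 N, if the wrist force passes 120 N, or if a joint passes its speed limit or range.

### The arm

A 6-joint arm with a two-finger parallel gripper is mounted at the origin on the work surface. World frame = base frame: x ahead of the robot, y to its left, z up, the work surface at z = 0. Lengths are in m, angles in rad, forces in N, time in s.
With the tool pointing down it reaches from about 0.2 to 0.875 m from the base axis. Payload 3.4 kg.
Tool frame: the origin (TCP) lies midway between the tips of the shut fingers; the grasp point (between the pads) lies 19 mm behind it; z points along the fingers, y is the line along which they close (so a half turn about z gives the same grasp; the last joint's range is limited). The gripper opens to 94 mm and grips with 3 to 60 N. Pads are 16 mm wide; open, the fingers measure 119 mm over their backs; the gripper's body (75 mm by 177 mm) begins 78 mm behind the grasp point.
Start: joints at [1.145, 0.276, 1.505, -0, 1.361, -0.121], TCP at [0.173, 0.549, 0.205] pointing down, gripper open.
Joint ranges: [-2.89, 2.89], [-0.75, 2.08], [0.22, 2.7], [-1.18, 4.32], [0.11, 2.71], [-2.7, 2.7]. Speed limits (rad/s): [2.57, 2.57, 3.14, 3.14, 3.14, 3.14].

### API

Orientations are given as a unit quaternion [x, y, z, w].
In Python, from bench import state, read_camera, job_done gives the robot as it stands. The module is installed in compiled form; this text tells all that it offers.
- The arm moves only by the tool move_arm, never from a script. Its argument "plan" is one flat list of numbers, 7 for each row, row after row: the turn, a rotation vector about the tool's x, y, z in rad, then the shift along the tool's x, y, z in cm, then the finger opening in cm, from 0 to 9.4. In form: [ax, ay, az, tx, ty, tz, grip, ax, ay, az, tx, ty, tz, grip, ...]. A call has 1 to 5 rows; each row is the pose to reach, as a shift and turn from the pose commanded when the call began, along the tool's axes at that moment; what a row does not reach only later rows make up. A row lasts 1/8 s, in which the tool goes at most 62.5 mm and 10.7 degrees, less where a joint would pass 70% of its speed; a pose out of reach is approached as far as the arm can. A call with a gripper value outside its range is refused whole. The fingers move at their own pace and stop on an object; "force" is the grip in N (left out, the last holds). Time passes only in rows, so rows that repeat a pose let the fingers close. It gives the time, the measured TCP pose, the force, the opening and the grip force at its end, in the units of the state.
- state(): the state, without advancing time (a new reading comes with each control period).
- read_camera(name): name is "scene" or "top" or "wrist"; returns a dict with "image" (420x560x3 uint8, red, green, blue), "fx", "fy", "cx", "cy" (pixels), "rvec" (rotation vector, rad) and "tvec" (3), from world to camera coordinates, as OpenCV has them. Camera axes: x right, y down, z forward; pixel columns grow to the right and rows downward; lengths in m; the calibration is good to about 2 mm. A picture is of the moment at which its call begins. There is no depth.
- job_done(): hands the job in; it is judged then, once.
The state is a dict: "time": time; "joint_positions": joint angles; "dq": joint speeds; "joint_torque": joint torques, N m; "tool_pos": TCP position; "orientation": TCP orientation; "ft_force": force on the tool from outside, world axes, zero at the start; "moment": the same for the moment, N m; "width": finger opening in m; "grip_force": force on a finger pad.
Only numpy, scipy, OpenCV 4.12 (cv2) and the standard library are available. Lean on these libraries where they do the work, as an engineer would, in place of code of your own. Each camera call takes 0.05 s, during which the arm holds its last target. There are 200 camera calls.

## Working session

There is one attempt and no reset: what is moved stays moved. The work goes in short steps, Python scripts to look and compute and a tool call to move; the robot and the scene stay as the last step left them, time stands still between calls to the robot, and variables do not carry over. Pictures are saved under pics/ and viewed, at most 10 in all, crops included, and the job is handed in when it is done.

Besides the shell and the picture viewer there is one more tool, called after "Emit:" as name(argument=value, ...) on one line, values as JSON. move_arm: Moves the arm, as the interface text tells. Its arguments: {"type":"object","properties":{"plan":{"type":"array"},"force":{"type":"number"}},"required":["plan"]}

```bash
mkdir -p pics; cat > h.py <<'E'
import numpy as np, cv2
from bench import state, read_camera
from scipy.spatial.transform import Rotation as R
def save(c,n): cv2.imwrite('pics/'+n,c['image'][:,:,::-1])
def K(c): return np.array([[c['fx'],0,c['cx']],[0,c['fy'],c['cy']],[0,0,1.]])
def ray(c,u,v,z):
    M=R.from_rotvec(np.ravel(c['rvec'])).as_matrix(); t=np.ravel(c['tvec'])
    o=-M.T@t; d=M.T@np.linalg.solve(K(c),[u,v,1]); return o+d*(z-o[2])/d[2]
def proj(c,p):
    return cv2.projectPoints(np.array([p],float),np.ravel(c['rvec']),np.ravel(c['tvec']),K(c),None)[0].ravel()
E
python3 - <<'E'
from h import *
for n in('scene','top'):
    c=read_camera(n); save(c,n+'0.png'); M=R.from_rotvec(np.ravel(c['rvec'])).as_matrix(); print(n,c['fx'],-M.T@np.ravel(c['tvec']))
s=state();print(s['time'],s['tool_pos'],s['orientation'],s['width'],R.from_quat(s['orientation']).as_matrix().round(3))
E
```

```text
scene 519.6607638209781 [1.51042766 0.82420881 1.19947321]
top 470.30534256536265 [ 0.34053446 -0.00526961  1.38259254]
0.1 [0.17236388 0.54806402 0.2047231 ] [ 1.51794862e-01  9.88411711e-01 -7.48826568e-04 -2.19361110e-04] 0.09384770321600484 [[-0.954  0.3   -0.001]
 [ 0.3    0.954 -0.001]
 [ 0.    -0.002 -1.   ]]
```

View pics/top0.png

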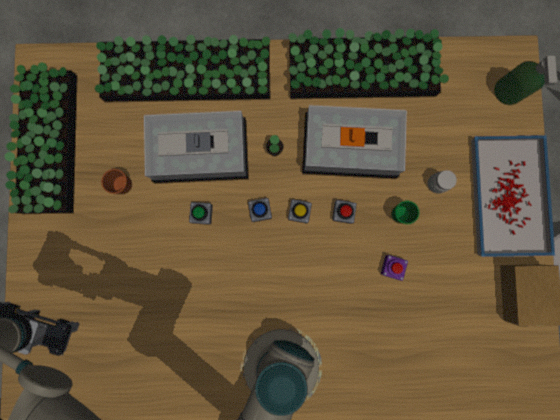

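View pics/scene0.png

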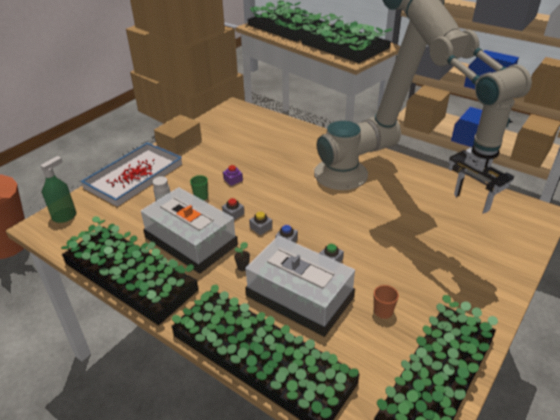

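The top view shows the orange slide at about (352,136) with its opening exposed to the right at (371,138). The grey slide is at (199,141). The buttons are green (199,212), blue (260,209), yellow (300,210) and red (346,211), and the purple look-alike is at (395,267). The targets are the right-hand propagator, by its orange tab, and the blue button. I'll confirm both in one enlarged crop.

```bash
python3 - <<'E'
from h import *
c=read_camera('top'); im=c['image']
cv2.imwrite('pics/crop.png',cv2.resize(im[95:230,235:415,::-1],None,fx=4.4,fy=4.4,interpolation=cv2.INTER_CUBIC))
h=cv2.cvtColor(im,cv2.COLOR_RGB2HSV)
def cen(lo,hi,box,z,n):
    m=cv2.inRange(h,lo,hi); k=np.zeros_like(m); k[box[1]:box[3],box[0]:box[2]]=1; m=m*k
    v,u=np.nonzero(m); print(n,len(u),u.mean().round(1),v.mean().round(1),u.min(),u.max(),v.min(),v.max(),ray(c,u.mean(),v.mean(),z).round(4))
cen((5,150,100),(20,255,255),(320,110,400,160),.128,'orange')
cen((100,120,60),(130,255,255),(245,195,275,225),.064,'blue')
cen((20,120,60),(35,255,255),(285,195,315,225),.064,'yel')
cen((50,120,40),(85,255,255),(185,195,215,225),.064,'green')
for n,p in dict(bl=(303,174),br=(405,176),tl=(308,106),tr=(407,109)).items(): print(n,ray(c,*p,.12).round(3))
E
```

```text
orange 406 352.4 136.3 340 364 127 145 [ 0.638  -0.2054  0.128 ]
blue 109 259.1 208.6 254 264 203 214 [0.4504 0.0532 0.064 ]
yel 121 300.1 210.1 287 314 197 223 [ 0.4443 -0.0619  0.064 ]
green 113 198.4 212.0 193 204 206 218 [0.4435 0.2241 0.064 ]
bl [ 0.538 -0.069  0.12 ]
br [ 0.528 -0.346  0.12 ]
tl [ 0.727 -0.087  0.12 ]
tr [ 0.714 -0.359  0.12 ]
```

View pics/crop.png

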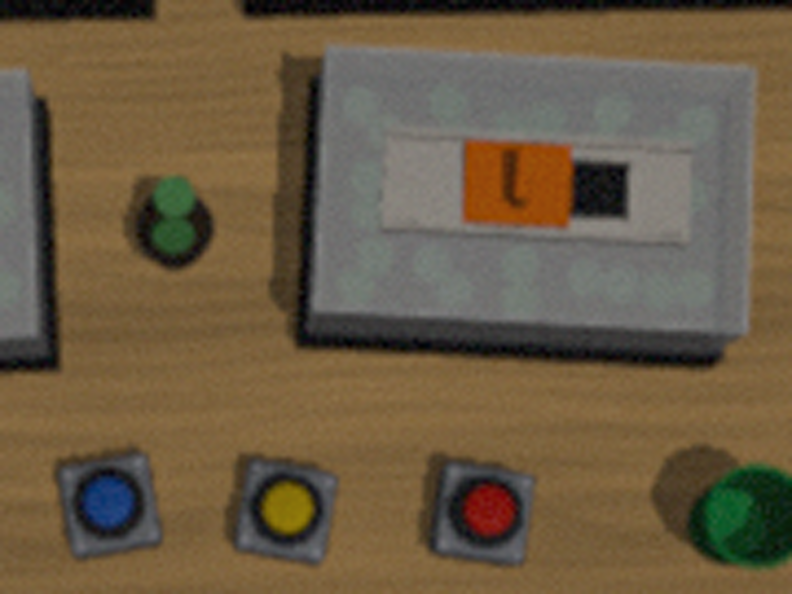

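The crop confirms the orange tab and slide on the right-hand propagator, with about 34 mm of opening showing at crop (600,190), so the joint is near 0.040. The blue button is the leftmost one in the crop, at (107,502). The tab is at about (0.638, -0.205) and the shut direction is about (-0.06, -1). Next I'll travel to the tab's +y side with the fingers shut.

Emit:
move_arm(plan=[0,0,-0.05,-4.6,-3.8,0,0,0,0,-0.1,-9.2,-7.6,0,0,0,0,-0.15,-13.8,-11.4,0,0,0,0,-0.2,-18.4,-15.2,0,0,0,0,-0.244,-23,-19,0,0], force=20)

```text
time: 0.78
tool_pos: [0.3356, 0.2966, 0.2054]
orientation: [0.029, 1.0, 0.0, 0.0]
ft_force: [0.9, 0.2, -0.3]
width: 0.0474
grip_force: 0.0
```

Emit:
move_arm(plan=[0,0,0,-3.4,-4.5,0,0,0,0,0,-6.8,-9,0,0,0,0,0,-10.2,-13.5,0,0,0,0,0,-13.6,-18,0,0,0,0,0,-17,-22.5,0,0])

```text
time: 1.4
tool_pos: [0.4916, 0.0617, 0.2054]
orientation: [0.031, 1.0, 0.0, 0.0]
ft_force: [1.7, 1.0, 0.9]
width: 0.0006
grip_force: 0.0
```

Emit:
move_arm(plan=[0,0,0,-3.2,-4.4,0,0,0,0,0,-6.4,-8.8,0,0,0,0,0,-9.7,-13.2,0,0,0,0,0,-13,-17.5,0,0,0,0,0,-16.1,-21.9,0,0])

```text
time: 2.02
tool_pos: [0.6391, -0.1665, 0.205]
orientation: [0.03, 1.0, 0.0, -0.0]
ft_force: [0.7, -0.0, 0.5]
width: 0.0002
grip_force: 0.0
```

```bash
python3 - <<'E'
from h import *
c=read_camera('wrist'); save(c,'w1.png'); s=state(); print(s['time'],s['tool_pos'],s['width'],R.from_quat(s['orientation']).as_matrix().round(3))
im=c['image'];h=cv2.cvtColor(im,cv2.COLOR_RGB2HSV)
m=cv2.inRange(h,(5,150,80),(20,255,255));v,u=np.nonzero(m)
for a,b in((u.min(),v.min()),(u.max(),v.max())): print(a,b)
for p in((.638,-.2054,.155),(.638,-.2054,.128),tuple(s['tool_pos'])): print(p,proj(c,p))
E
```

```text
2.075 [ 0.64286095 -0.17376166  0.20386761] 0.0007235924826799498 [[-0.998  0.064  0.003]
 [ 0.064  0.998 -0.006]
 [-0.004 -0.006 -1.   ]]
47 118
380 388
(0.638, -0.2054, 0.155) [226.29033506 230.85911707]
(0.638, -0.2054, 0.128) [231.07334615 219.85288798]
(np.float64(0.6428609470461796), np.float64(-0.17376166146260272), np.float64(0.2038676062097064)) [265.58916431 262.36245178]
```

View pics/w1.png

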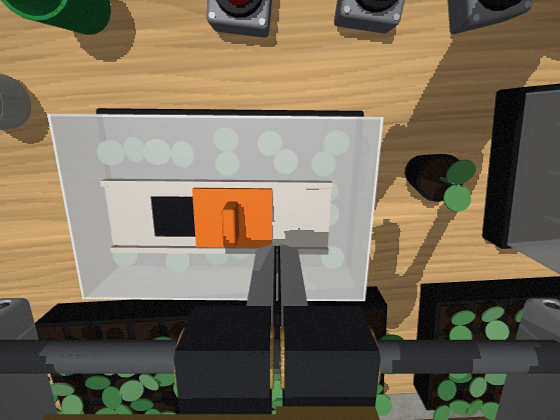

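The wrist view shows the orange plate centred at (232,218), against a projected (231,220), with the upright tab at about (229,224) and the shut fingertips at (277,250) on its +y side. The estimate holds, so I'll descend.

Emit:
move_arm(plan=[0,0,0,0.2,0,2,0,0,0,0,0.2,0,4,0,0,0,0,0.2,0,5.5,0,0,0,0,0.2,0,6.5,0,0,0,0,0.2,0,6.5,0])

```text
time: 2.7
tool_pos: [0.636, -0.1646, 0.1397]
orientation: [0.03, 1.0, 0.0, -0.001]
ft_force: [0.9, -0.0, 0.5]
width: 0.0005
grip_force: 0.0
```

Emit:
move_arm(plan=[0,0,0,0,-1,0,0,0,0,0,0,-1.8,0,0,0,0,0,0,-2.4,0,0,0,0,0,0,-3,0,0,0,0,0,0,-3.5,0,0])

```text
time: 3.32
tool_pos: [0.6344, -0.1999, 0.1407]
orientation: [0.03, 1.0, 0.0, 0.0]
ft_force: [-0.2, 2.5, 1.9]
width: 0.0
grip_force: 1.1
```

Emit:
move_arm(plan=[0,0,0,0,-0.5,0,0,0,0,0,0,-1,0,0,0,0,0,0,-1.4,0,0,0,0,0,0,-1.8,0,0,0,0,0,0,-2.1,0,0])

```text
time: 3.95
tool_pos: [0.6329, -0.2211, 0.1404]
orientation: [0.03, 1.0, 0.0, -0.0]
ft_force: [0.7, 1.5, 1.7]
width: 0.0003
grip_force: 1.1
```

Pushing at about 2 N, as expected. I'll go on in small steps until the force rises at the stop.

Emit:
move_arm(plan=[0,0,0,0,-0.2,0,0,0,0,0,0,-0.4,0,0,0,0,0,0,-0.6,0,0,0,0,0,0,-0.6,0,0])

```text
time: 4.45
tool_pos: [0.6325, -0.2271, 0.1403]
orientation: [0.03, 1.0, -0.0, -0.0]
ft_force: [-0.4, 1.8, 1.3]
width: 0.0004
grip_force: 0.6
```

Emit:
move_arm(plan=[0,0,0,0,-0.15,0,0,0,0,0,0,-0.3,0,0,0,0,0,0,-0.3,0,0])

```text
time: 4.82
tool_pos: [0.6324, -0.2287, 0.1404]
orientation: [0.03, 1.0, 0.001, -0.0]
ft_force: [-0.5, 4.6, 1.3]
width: 0.0004
grip_force: 2.5
```

Emit:
move_arm(plan=[0,0,0,0,-0.2,0,0,0,0,0,0,-0.2,0,0,0,0,0,0,-0.2,0,0])

```text
time: 5.2
tool_pos: [0.6323, -0.2288, 0.1404]
orientation: [0.03, 1.0, 0.003, -0.0]
ft_force: [-1.0, 7.8, 2.8]
width: 0.0004
grip_force: 4.2
```

```bash
python3 - <<'E'
from h import *
c=read_camera('wrist'); cv2.imwrite('pics/w2.png',c['image'][:,:,::-1]); s=state(); print(s['time'],s['tool_pos'],s['ft_force'])
E
```

```text
5.25 [ 0.63231647 -0.22882607  0.14043347] [-0.1753121   9.22718533  2.35349826]
```

View pics/w2.png

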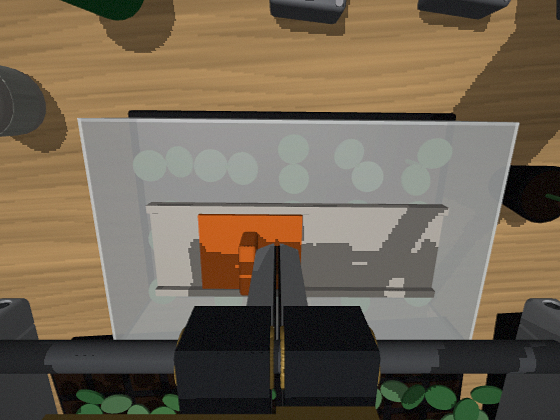

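The opening is fully covered, with the plate at (200–302, 215–290), and the force climbs without motion, so the slide is on its stop. I'll back off and lift.

Emit:
move_arm(plan=[0,0,0,0,0.8,0,0,0,0,0,0,1.8,0,0,0,0,0,0,1.8,-2,0,0,0,0,0,1.8,-5,0,0,0,0,0,1.8,-6.5,0])

```text
time: 5.88
tool_pos: [0.6341, -0.2145, 0.2072]
orientation: [0.03, 1.0, -0.001, 0.001]
ft_force: [-0.0, -0.1, 0.0]
width: 0.0007
grip_force: 0.0
```

Emit:
move_arm(plan=[0,0,0,3,3.8,0,0,0,0,0,6.4,8.2,0,0,0,0,0,9.8,12.6,0,0,0,0,0,13.2,17,0,0,0,0,0,16.4,21,0,0])

```text
time: 6.5
tool_pos: [0.4811, 0.0069, 0.2052]
orientation: [0.031, 1.0, -0.0, 0.0]
ft_force: [1.0, -0.2, -0.3]
width: 0.0008
grip_force: 0.0
```

Emit:
move_arm(plan=[0,0,0,2,2.5,2,0,0,0,0,3.6,4.6,5,0,0,0,0,3.6,4.6,8,0,0,0,0,3.6,4.6,10,0,0,0,0,3.6,4.6,10,0])

```text
time: 7.12
tool_pos: [0.4478, 0.0538, 0.1042]
orientation: [0.03, 1.0, -0.0, -0.002]
ft_force: [0.3, -0.0, 0.8]
width: 0.0007
grip_force: 0.0
```

```bash
python3 - <<'E'
from h import *
s=state(); print(s['time'],s['tool_pos'],s['ft_force'])
c=read_camera('wrist'); save(c,'w3.png')
h=cv2.cvtColor(c['image'],cv2.COLOR_RGB2HSV); m=cv2.inRange(h,(100,120,40),(130,255,255))
n,l,st,ce=cv2.connectedComponentsWithStats(m)
i=1+np.argmax(st[1:,4]); print(st[i],ce[i],ray(c,*ce[i],.064), proj(c,(.4504,.0532,.064)), proj(c,s['tool_pos']))
c=read_camera('top');h=cv2.cvtColor(c['image'],cv2.COLOR_RGB2HSV); m=cv2.inRange(h,(5,150,80),(20,255,255))[110:160,320:400]; v,u=np.nonzero(m); print(ray(c,u.mean()+320,v.mean()+110,.128))
E
```

```text
7.125 [0.44783381 0.05383085 0.10415046] [ 0.33595283 -0.00140959  0.80593089]
[ 256  211   43   40 1241] [276.86946011 229.64786463] [0.44442086 0.05411077 0.064     ] [276.12731942 237.28030042] [276.78465755 256.96341798]
[ 0.6348177 -0.246626   0.128    ]
```

View pics/w3.png

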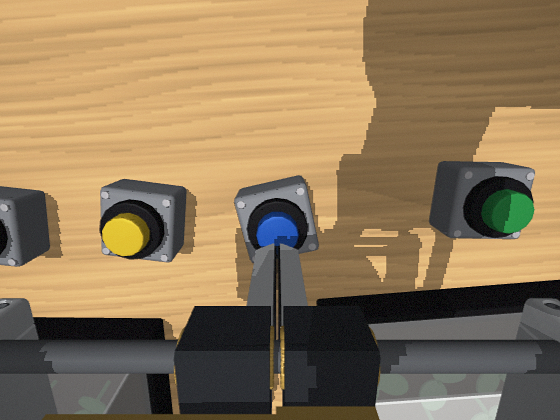

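The wrist view shows the blue button under the fingertips, at (277,230) and partly hidden by them. The top view puts the orange slide at y = -0.247, which means shut. I'll press down gently.

Emit:
move_arm(plan=[0,0,0,0,0,1.5,0,0,0,0,0,0,3,0,0,0,0,0,0,3.6,0,0,0,0,0,0,4,0,0,0,0,0,0,4.3,0])

```text
time: 7.85
tool_pos: [0.4499, 0.0538, 0.0629]
orientation: [0.03, 1.0, -0.0, 0.001]
ft_force: [0.2, 0.8, 2.5]
width: 0.0005
grip_force: 1.0
```

Emit:
move_arm(plan=[0,0,0,0,0,0.2,0,0,0,0,0,0,0.4,0,0,0,0,0,0,0.6,0,0,0,0,0,0,0.7,0])

```text
time: 8.35
tool_pos: [0.45, 0.0538, 0.0561]
orientation: [0.03, 1.0, -0.0, 0.001]
ft_force: [-1.8, -0.1, 13.3]
width: 0.0003
grip_force: 6.7
```

The button is bottomed (z 0.056, 13 N). I'll hold it for about 2.2 s.

Emit:
move_arm(plan=[0,0,0,0,0,0,0,0,0,0,0,0,0,0,0,0,0,0,0,0,0,0,0,0,0,0,0,0,0,0,0,0,0,0,0])

```text
time: 8.98
tool_pos: [0.45, 0.0538, 0.0562]
orientation: [0.03, 1.0, -0.0, 0.001]
ft_force: [-0.4, -0.1, 8.4]
width: 0.0004
grip_force: 4.1
```

Emit:
move_arm(plan=[0,0,0,0,0,0,0,0,0,0,0,0,0,0,0,0,0,0,0,0,0,0,0,0,0,0,0,0,0,0,0,0,0,0,0])

```text
time: 9.6
tool_pos: [0.45, 0.0538, 0.0562]
orientation: [0.03, 1.0, -0.0, 0.001]
ft_force: [-0.3, -1.1, 7.3]
width: 0.0005
grip_force: 4.1
```

Emit:
move_arm(plan=[0,0,0,0,0,0,0,0,0,0,0,0,0,0,0,0,0,0,0,0,0,0,0,0,0,0,0,0,0,0,0,0,0,0,0])

```text
time: 10.22
tool_pos: [0.45, 0.0538, 0.0562]
orientation: [0.03, 1.0, -0.0, 0.001]
ft_force: [-0.6, -0.8, 7.3]
width: 0.0005
grip_force: 4.1
```

Emit:
move_arm(plan=[0,0,0,0,0,0,0,0,0,0,0,0,0,0,0,0,0,0,0,0,0])

```text
time: 10.6
tool_pos: [0.45, 0.0538, 0.0562]
orientation: [0.03, 1.0, -0.0, 0.001]
ft_force: [-1.0, -0.5, 7.3]
width: 0.0003
grip_force: 4.1
```

Emit:
move_arm(plan=[0,0,0,0,0,-0.7,0,0,0,0,0,0,-1.5,0,0,0,0,0,0,-4,0,0,0,0,0,0,-8,0,0,0,0,0,0,-12,0])

```text
time: 11.22
tool_pos: [0.4482, 0.054, 0.1762]
orientation: [0.03, 1.0, 0.0, -0.001]
ft_force: [0.7, -0.6, 0.0]
width: 0.0004
grip_force: 0.0
```

Emit:
move_arm(plan=[0,0,0,5,0,0,0,0,0,0,10,0,0,0,0,0,0,12,0,0,0,0,0,0,12,0,0,0])

```text
time: 11.72
tool_pos: [0.3291, 0.0613, 0.1756]
orientation: [0.03, 1.0, 0.0, 0.001]
ft_force: [0.4, -0.3, 0.4]
width: 0.0005
grip_force: 0.0
```

```bash
python3 - <<'E'
from h import *
s=state(); print(s['time'],s['tool_pos'],s['ft_force'])
c=read_camera('top'); cv2.imwrite('pics/end.png',cv2.resize(c['image'][90:300,80:480,::-1],None,fx=2,fy=2))
E
```

```text
11.725 [0.32908892 0.06128052 0.17564581] [ 0.36633642 -0.33603261  0.43437564]
```

View pics/end.png

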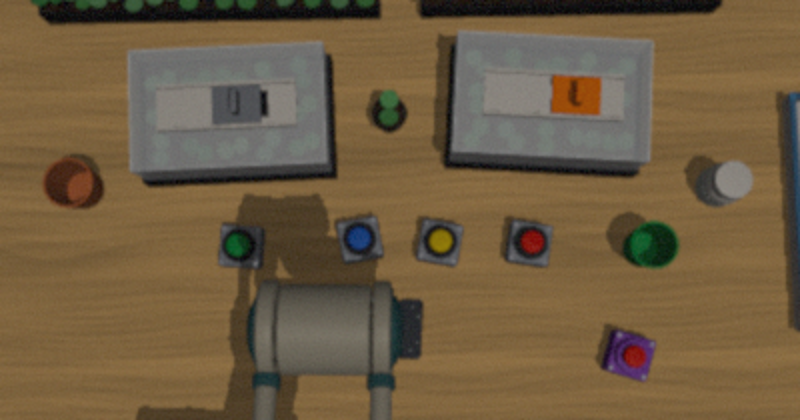

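The orange slide at (576,95) covers its opening, the blue button at (359,237) is up, and everything else stands where it was. The arm is clear of everything.

```bash
python3 -c "from bench import job_done; print(job_done())"
```

```text
the job is handed in; nothing more can be done
None
```

The orange vent is pushed shut against its stop, and the blue mist button was held fully down for just over two seconds and let go; nothing else was moved, and the job is handed in (no verdict was returned).

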